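# Clamp a spectacle front with an eccentric cam

### The job

Clamp the spectacle front in the bench jig: put the loose eccentric steel cam (not the round knob) fully down over the jig's post, with the low side of its disc facing the sprung jaw so that the jaw stays unpushed, and let go of it there. Then take its grip bar again and turn it about half round, regrasping as needed, until the disc's high point bears on the jaw's shoe and the jaw is pushed in as far as the cam can push it; let go and leave it so, with the other things on the bench undisturbed.

Things in the scene. Friction and masses are not known exactly. Their poses are not given: they have to be found in the camera images.
- cam_mid (a point): Middle of the loose cam (about 0.4 kg, 82 mm high, upright on the bench), on its bore axis 41 mm above its underside. Lowest is a steel sleeve: 36 mm outside, 34 mm high, bore 18.6 mm open downwards. Above it a steel disc (34 to 50 mm up), 72 mm diameter, its centre 12 mm off the bore axis: high point 48 mm out, low side opposite, 24 mm out. z is up, x along the grip bar.
- cam_bar (a point): Middle of the dark steel grip bar on the disc, on the bore axis, 66 mm above the cam's underside: 64 mm long (x), 14 mm thick (y), 32 mm high; the disc's top is 16 mm lower. The disc is clamped to the bar at an unmeasured angle that differs each time: its high point lies within 0.7 rad of the bar's +x. See it, or find it by feel or the jaw's travel. Friction holds the cam at any angle.
- jig: Aluminium jig fixed to the bench; base plate 12 mm thick, from x = -55 to 95 mm and y = -80 to 80 mm. Origin on its post's axis, at bench height. Its +x points from the post to the sprung jaw, then the black spectacle front standing on edge (top 56 mm above the bench), then the fence; y is along the jaw.
- post_top (a point): Centre of the top of the jig's upright dark steel post: diameter 16 mm, top 45 mm above the bench and 33 mm above the plate, top edge chamfered 2.5 mm. With the cam fully down its sleeve stands on the plate (cam_mid 53 mm above the bench), with 1.3 mm play all round.
- jaw: Jaw sliding along the jig's +x, sprung towards the post. Origin: centre of its steel shoe's flat front face, 48 mm above the bench; shoe 44 mm wide, 6 mm high; jaw top 55 mm above the bench. Unpushed, the face is 29 mm from the post's axis: the cam goes down only with the disc's low side within 0.9 rad of the jaw. With the high point on it: 46 to 47 mm. Spring 3 N at rest, 7 N there.
- knob_mid (a point): Middle of a loose look-alike, not to be used: the same sleeve and bar, but a round disc of 60 mm centred on the bore; 82 mm high, stands near the cam.
- screwdriver: Screwdriver 150 mm long lying on the bench between the jig and the cam, about 25 mm high; origin under its middle, x along it. Leave alone.
- spectacles: Open black spectacles standing on the bench, about 140 x 140 mm, 45 mm high; origin under the bridge, temples to its +x. Leave alone.
- pliers: Small pliers with black handles lying on the bench, 120 mm long, 12 mm high; origin under the pivot. Leave alone.
- case: Grey spectacle case 160 x 62 x 34 mm on the bench; origin under its middle. Leave alone.
- cleaner: White lens-cleaner bottle, 48 mm diameter, 130 mm high; origin under its middle. Leave alone.
Things that resemble listed ones, but are neither listed nor needed, are in the scene too. Leave any red look-alike of the jig alone.

How it is judged:
On the way, in this order (a step that is already met when the one before it is completed fails the run):
1. The cam is fully down on the post, upright, its low side to the jaw so that the jaw is not pushed, and let go (horizontal distance between cam_mid and post_top below 0.004 m and z of cam_mid in the frame of jig below 0.056 m and angle between cam_mid's own z axis and vertical below 0.1 rad and x of jaw in the frame of jig below 0.031 m and contact force between the fingers and cam below 0.1 N), for 0.2 s.
2. The cam, still on the post, has been turned until its high point holds the jaw pushed in (horizontal distance between cam_mid and post_top below 0.005 m and x of jaw in the frame of jig above 0.0455 m), for 0.2 s.
At the end, for the whole second after the job is handed in: The cam stands fully down on the post (axis within 5 mm, no more than 4 mm high, within 0.12 rad of upright), at rest, its high point pressing the jaw with more than 2 N, so that the shoe's face is more than 45.5 mm from the post's axis (all of step 2 and z of cam_mid in the frame of jig below 0.057 m and angle between cam_mid's own z axis and vertical below 0.12 rad and contact force between cam and jaw above 2 N and angular speed of cam below 0.2 rad/s); the robot touches nothing.
It fails at once if another thing on the bench is shifted by more than 25 mm (distance of any of knob_mid, screwdriver, spectacles, pliers, case, cleaner from where it was at the start of the episode above 0.025 m).
It also fails if it takes over 72 s, if anything falls off the work surface, if the arm or the gripper's body presses on something with over 40 N, if the wrist force passes 120 N, or if a joint passes its speed limit or range.

### The arm

A 6-joint arm with a two-finger parallel gripper is mounted at the origin on the work surface. World frame = base frame: x ahead of the robot, y to its left, z up, the work surface at z = 0. Lengths are in m, angles in rad, forces in N, time in s.
With the tool pointing down it reaches from about 0.325 to 0.925 m from the base axis. Payload 3.1 kg.
Tool frame: the origin (TCP) lies at the very end of the fingers, on their centre line; the grasp point (between the pads) lies 19 mm behind it (robot.grasp_offset is the distance from the TCP to the grasp point, in m); z points along the fingers, y is the line along which they close (so a half turn about z gives the same grasp; the last joint's range is limited). The gripper opens to 85 mm and grips with 20 to 120 N. Pads are 22 mm wide; open, the fingers measure 114 mm over their backs; the gripper's body (76 mm by 85 mm) begins 54 mm behind the grasp point. The pads swing forward as they close: fully open they stand 13 mm farther back than shut.
Start: joints at [-1.328, 0.217, 1.613, -0, 1.311, -0.112], TCP at [0.217, -0.586, 0.199] pointing down, gripper open.
Joint ranges: [-2.75, 2.75], [-0.78, 2.1], [0.31, 2.55], [-1.13, 4.27], [0.13, 2.63], [-2.58, 2.58]. Speed limits (rad/s): [2.79, 2.79, 3.14, 3.14, 3.14, 3.14].

### API

Orientations are given as a unit quaternion [w, x, y, z].
In Python, from station import read_state, grab_frame, job, finder, robot gives the robot as it stands. The module is installed in compiled form; this text tells all that it offers.
- The arm moves only by the tool step_arm, never from a script. Its arguments are lists of equal length, an entry for each row: "dp": the shift along the tool's x, y, z in units of 50 mm (1.0 is 50 mm), a list of three; "dr": the turn, a rotation vector about the tool's x, y, z in degrees, a list of three; "gripper": the opening, from 0 (shut) to 1 (fully open). A call has 1 to 12 rows; each row is the pose to reach, as a shift and turn from the pose commanded when the call began, along the tool's axes at that moment; what a row does not reach only later rows make up. A row lasts 1/8 s, in which the tool goes at most 62.5 mm and 10.7 degrees, less where a joint would pass 70% of its speed; a pose out of reach is approached as far as the arm can. A call with a gripper value outside its range is refused whole. The fingers move at their own pace and stop on an object; "squeeze" is the grip in N (left out, the last holds). Time passes only in rows, so rows that repeat a pose let the fingers close. It gives the time, the measured TCP pose, the force, the opening and the grip force at its end, in the units of the state.
- read_state(): the state, without advancing time (a new reading comes with each control period).
- grab_frame(name): name is "side" or "top" or "wrist"; returns a dict with "img" (420x560x3 uint8, red, green, blue), "depth" (420x560 float32, m along the optical axis (not along the pixel's ray), 0 where there is no reading), "K" (3x3 intrinsics, pixels), "world_from_camera" (4x4, takes a point from camera to world coordinates); the wrist camera has in their place "T_tool_cam" (4x4, takes a point from camera to tool coordinates, whose origin is the TCP and whose axes are the flange's). Camera axes: x right, y down, z forward; pixel columns grow to the right and rows downward; lengths in m; the calibration is good to about 2 mm. A picture is of the moment at which its call begins: read the wrist's pose just before it.
- job.hand_in(): hands the job in; it is judged then, once.
Trained networks look in a picture, given as the dict that the camera call returned (one of the last four; its "shot" number tells which), for a name from the list of things; names that differ only in an ending like _2 or _b are one class to them, and where a whole thing is asked for, a point or a joint stands for the part that bears it (a point fixed in the world has none). Each returns a list of dicts, best first, with "p" (0 to 1); they miss things now and then, are a little off and sometimes report something else, mostly with a low value. They report only what shows in the picture. A call takes as long as a camera call. They do not tell look-alikes from the thing itself.
- finder.spot_in(picture, target): "position" ([x, y, z] in m, in world coordinates, good to about 4 mm: the middle of the surface that is visible of it).
- finder.outline_of(picture, target): "mask" (420x560 bool, what is visible of it).
The state is a dict: "time": time; "q": joint angles; "joint_vel": joint speeds; "joint_efforts": joint torques, N m; "position": TCP position; "tool_rot": TCP orientation; "force": force on the tool from outside, world axes, zero at the start; "ft_torque": the same for the moment, N m; "width": finger opening in m; "grasp_force": force on a finger pad.
Only numpy, scipy, OpenCV 4.12 (cv2) and the standard library are available. Lean on these libraries where they do the work, as an engineer would, in place of code of your own. Each camera call takes 0.05 s, during which the arm holds its last target. There are 200 camera calls.

## Working session

There is one attempt and no reset: what is moved stays moved. The work goes in short steps, Python scripts to look and compute and a tool call to move; the robot and the scene stay as the last step left them, time stands still between calls to the robot, and variables do not carry over. Pictures are saved under pics/ and viewed, at most 10 in all, crops included, and the job is handed in when it is done.

Besides the shell and the picture viewer there is one more tool, called by a JSON object that holds its "name" and its "arguments", one argument or row to a line. step_arm: Moves the arm, as the interface text tells. Its arguments: {"type":"object","properties":{"dp":{"type":"array"},"dr":{"type":"array"},"gripper":{"type":"array"},"squeeze":{"type":"number"}},"required":["dp","dr","gripper"]}

```bash
mkdir -p pics; cat > h.py <<'E'
import numpy as np, cv2
from scipy.spatial.transform import Rotation as R
from station import read_state, grab_frame, job, finder, robot
def save(f,n,crop=None,s=1):
    im=f["img"][:,:,::-1]
    if crop: im=im[crop[1]:crop[3],crop[0]:crop[2]]
    if s!=1: im=cv2.resize(im,None,fx=s,fy=s,interpolation=cv2.INTER_CUBIC)
    cv2.imwrite("pics/"+n,im)
def rot(q): return R.from_quat([q[1],q[2],q[3],q[0]])
def wfc(f,st=None):
    if "world_from_camera" in f: return np.array(f["world_from_camera"])
    T=np.eye(4);T[:3,:3]=rot(st["tool_rot"]).as_matrix();T[:3,3]=st["position"]
    return T@np.array(f["T_tool_cam"])
def cloud(f,T):
    d=f["depth"];v,u=np.indices(d.shape);K=f["K"]
    P=np.stack([(u-K[0][2])/K[0][0]*d,(v-K[1][2])/K[1][1]*d,d],-1)
    return P@T[:3,:3].T+T[:3,3]
def pix(f,T,p):
    c=(np.array(p)-T[:3,3])@T[:3,:3];K=f["K"]
    return K[0][0]*c[0]/c[2]+K[0][2],K[1][1]*c[1]/c[2]+K[1][2]
E
cat > a.py <<'E'
from h import *
np.set_printoptions(precision=4,suppress=True)
st=read_state();print(st)
f=grab_frame("top");save(f,"top.png");T=wfc(f);print(T,f["K"])
for n in ["cam_mid","knob_mid","jig","post_top","jaw","screwdriver","spectacles","pliers","case","cleaner"]:
    for r in finder.spot_in(f,n)[:3]: print(n,np.array(r["position"]),round(r["p"],2),np.round(pix(f,T,r["position"])))
g=grab_frame("side");save(g,"side.png")
E
python3 a.py
```

```text
{'time': 0.0, 'q': array([-1.3282,  0.2178,  1.6149,  0.    ,  1.3113, -0.1122]), 'joint_vel': array([ 0.0002,  0.0008,  0.0003,  0.0021,  0.0013, -0.0011]), 'joint_efforts': array([  0.0018, -39.6842, -30.3852,   0.    ,   0.0097,  -0.    ]), 'position': array([ 0.2169, -0.5852,  0.1976]), 'tool_rot': array([-0.0012,  0.9843,  0.1765, -0.0001]), 'force': array([-1.2248, -0.8445, -0.2191]), 'ft_torque': array([-0.0441, -0.0355, -0.0046]), 'grasp_force': 0.0, 'width': 0.08542113695630663}
[[-0.1115 -0.9723  0.2055  0.3047]
 [-0.9937  0.1103 -0.0174  0.0192]
 [-0.0058 -0.2061 -0.9785  1.0809]
 [ 0.      0.      0.      1.    ]] [[419.7824   0.     274.8465]
 [  0.     419.7824 206.6963]
 [  0.       0.       1.    ]]
cam_mid [ 0.4296 -0.1942  0.0489] 0.7 [357. 234.]
knob_mid [ 0.616  -0.247   0.0495] 0.94 [367. 160.]
jig [0.5197 0.0866 0.0149] 0.8 [242. 214.]
jig [0.2336 0.3316 0.0133] 0.78 [153. 339.]
post_top [0.2356 0.3317 0.015 ] 0.84 [153. 339.]
post_top [0.5207 0.0896 0.0112] 0.82 [241. 214.]
jaw [0.2539 0.3356 0.053 ] 0.81 [146. 332.]
jaw [0.5415 0.0915 0.0553] 0.69 [238. 202.]
screwdriver [ 0.5305 -0.119   0.0272] 0.64 [321. 200.]
spectacles [ 0.7857 -0.1512  0.0288] 0.59 [320. 107.]
pliers [ 0.4171 -0.3962  0.0069] 0.6 [433. 232.]
case [0.4397 0.3555 0.0381] 0.65 [137. 255.]
cleaner [0.7058 0.2964 0.0846] 0.85 [149. 145.]
cleaner [ 0.5313 -0.1201  0.0235] 0.54 [321. 200.]
```

View pics/top.png

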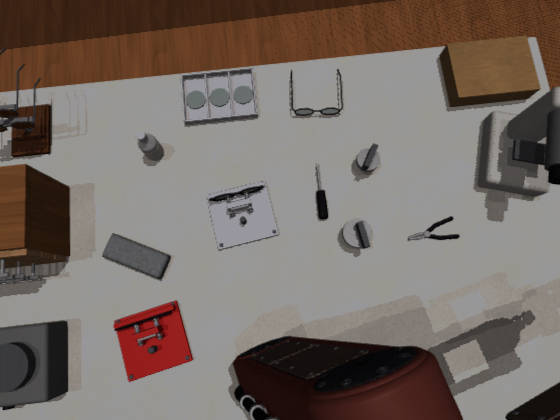

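View pics/side.png

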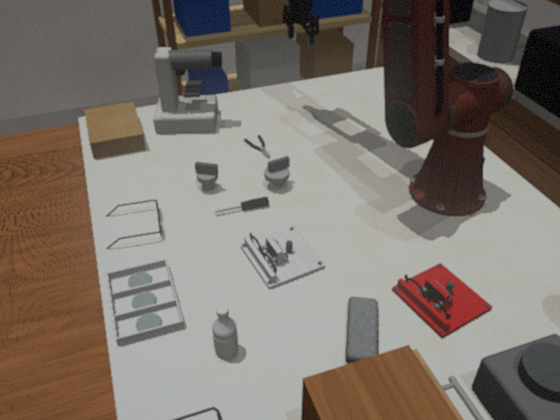

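The top view shows two loose knobs, at (357,235) and (367,160), the aluminium jig at (242,214) and a red look-alike at (153,340). Next I measure the discs and bars from depth.

```bash
cat > m.py <<'E'
from h import *
def knob(P,c,z0=0.,rad=0.06):
    m=np.hypot(P[...,0]-c[0],P[...,1]-c[1])<rad
    Z=P[...,2]-z0
    b=P[m&(Z>.072)&(Z<.092)][:,:2]; d=P[m&(Z>.04)&(Z<.092)][:,:2]; d0=P[m&(Z>.044)&(Z<.056)]
    (bc,bs,ba)=cv2.minAreaRect((b*1000).astype(np.float32))
    w=np.linalg.svd(b-b.mean(0),full_matrices=False)[2][0]
    dc,dr=cv2.minEnclosingCircle((d0[:,:2]*1000).astype(np.float32))
    print("bar n",len(b),"mean",b.mean(0),"rect",np.array(bc)/1e3,bs,"ang",np.degrees(np.arctan2(w[1],w[0]))%180,"z",np.median(P[m&(Z>.072)][:,2]))
    v=np.array(dc)/1e3-np.array(bc)/1e3
    print("disc",np.array(dc)/1e3,dr,"z",np.median(d0[:,2]),"off",np.hypot(*v),"dir",np.degrees(np.arctan2(v[1],v[0])))
E
python3 - <<'E'
from m import *
np.set_printoptions(precision=4,suppress=True)
f=grab_frame("top");P=cloud(f,wfc(f))
knob(P,(.43,-.194));knob(P,(.616,-.247))
# jig
m=(abs(P[...,0]-.52)<.13)&(abs(P[...,1]-.087)<.13)
pl=P[m&(P[...,2]>.007)&(P[...,2]<.06)][:,:2]
print(cv2.minAreaRect((pl*1000).astype(np.float32)))
pt=P[(np.hypot(P[...,0]-.505,P[...,1]-.085)<.03)&(P[...,2]>.035)];print(len(pt),pt)
print("bench z",np.median(P[(abs(P[...,0]-.45)<.03)&(abs(P[...,1]+.05)<.03)][:,2]))
E
```

```text
bar n 167 mean [ 0.4251 -0.2008] rect [ 0.4254 -0.2013] (63.69366455078125, 14.909453392028809) ang 8.182505920699839 z 0.08050993522268168
disc [ 0.4314 -0.1936] 38.888851165771484 z 0.04886537331787444 off 0.00976386325365894 dir 52.170502368704646
bar n 144 mean [ 0.6192 -0.2495] rect [ 0.6202 -0.2503] (14.086236953735352, 63.61970901489258) ang 148.884896898972 z 0.08001973534564744
disc [ 0.6192 -0.2504] 30.854228973388672 z 0.048749024352716885 off 0.0010430287700386423 dir -176.17917868060638
((520.7769775390625, 88.88561248779297), (150.89114379882812, 159.739990234375), 7.944350719451904)
62 [[0.5344 0.0895 0.0556]
 [0.5348 0.0873 0.0524]
 [0.5334 0.0903 0.0485]
 [0.5318 0.0874 0.0547]
 [0.5323 0.0851 0.051 ]
 [0.5317 0.0825 0.0525]
 [0.5319 0.0802 0.0505]
 [0.5318 0.0777 0.0497]
 [0.5322 0.0754 0.0462]
 [0.5322 0.0729 0.0451]
 [0.5317 0.098  0.0488]
 [0.5317 0.0956 0.0473]
 [0.5317 0.0932 0.0462]
 [0.5299 0.0902 0.053 ]
 [0.5309 0.0881 0.0472]
 [0.5308 0.0857 0.0463]
 [0.5311 0.0833 0.0437]
 [0.529  0.1006 0.0508]
 [0.5289 0.0981 0.0498]
 [0.5293 0.0959 0.0465]
 [0.529  0.0
[... 326 characters left out ...]
0.5044 0.083  0.0477]
 [0.5047 0.0807 0.0451]
 [0.5035 0.091  0.044 ]
 [0.5033 0.0885 0.0432]
 [0.5029 0.086  0.0441]
 [0.5024 0.0834 0.045 ]
 [0.5024 0.081  0.0437]
 [0.5019 0.0785 0.0448]
 [0.5002 0.0909 0.0481]
 [0.501  0.0889 0.0422]
 [0.5006 0.0863 0.0425]
 [0.5005 0.0839 0.0416]
 [0.4998 0.0813 0.0438]
 [0.4996 0.0788 0.0433]
 [0.4982 0.0914 0.0451]
 [0.4976 0.0888 0.0467]
 [0.4977 0.0864 0.0448]
 [0.4975 0.084  0.0443]
 [0.4976 0.0816 0.0421]
 [0.4977 0.0792 0.0399]
 [0.4964 0.0919 0.0409]
 [0.4956 0.0892 0.0436]
 [0.4951 0.0866 0.0452]
 [0.4953 0.0843 0.0422]
 [0.495  0.0818 0.0424]
 [0.4945 0.09   0.0361]
 [0.4935 0.0872 0.0398]
 [0.4934 0.0848 0.039 ]]
bench z -0.001123449937571075
```

```bash
cat > go.py <<'E'
from h import *
def go(p,psi=None,st=None):
    st=st or read_state();M=rot(st["tool_rot"])
    x=M.apply([1,0,0]);cur=np.degrees(np.arctan2(x[1],x[0]))
    d=M.inv().apply(np.array(p)-st["position"])/0.05
    print("t",round(st["time"],2),"pos",np.round(st["position"],4),"psi",round(cur,2),"q6",round(float(np.degrees(st["q"][5])),1),"tilt",np.round(M.apply([0,0,1]),4),"F",np.round(st["force"],1),"w",round(st["width"],4),"gf",round(float(st["grasp_force"]),1))
    print("dp",np.round(d,3), "drz", None if psi is None else round(cur-psi,2))
if __name__=="__main__":
    import sys
    a=[float(v) for v in sys.argv[1:]]; go(a[:3],a[3] if len(a)>3 else None)
E
python3 go.py 0.4254 -0.2013 0.20 8.2
python3 - <<'E'
from h import *
f=grab_frame("wrist");print(np.round(f["T_tool_cam"],3),f["K"])
E
```

```text
t 0.65 pos [ 0.2171 -0.5861  0.199 ] psi 20.33 q6 -6.4 tilt [ 0.e+00 -1.e-04 -1.e+00] F [-1.3 -0.1  0.4] w 0.0852 gf 0.0
dp [ 6.579 -5.77  -0.019] drz 12.13
[[-0.001 -0.946 -0.325  0.084]
 [ 1.    -0.001 -0.001  0.001]
 [ 0.001 -0.325  0.946 -0.175]
 [ 0.     0.     0.     1.   ]] [[324.18632815   0.         284.22500044]
 [  0.         324.18632815 211.51318922]
 [  0.           0.           1.        ]]
```

{"name": "step_arm", "arguments": {
  "dp": [
    [1,-0.88,0],
    [2,-1.75,0],
    [3,-2.63,0],
    [4,-3.5,0.3],
    [5,-4.4,0.6],
    [5.8,-5.1,0.8],
    [6.58,-5.77,0.98],
    [6.58,-5.77,0.98],
    [6.58,-5.77,0.98]
  ],
  "dr": [
    [0,0,0],
    [0,0,0],
    [0,0,3],
    [0,0,6],
    [0,0,9],
    [0,0,12],
    [0,0,12],
    [0,0,12],
    [0,0,12]
  ],
  "gripper": [1,1,1,1,1,1,1,1,1]
}}

```text
time: 1.82
position: [0.4256, -0.2012, 0.1502]
tool_rot: [0.0, 0.997, 0.073, -0.0]
force: [-0.5, -1.0, 0.5]
width: 0.0852
grasp_force: 0.0
```

```bash
python3 - <<'E'
from m import *
from go import go
np.set_printoptions(precision=4,suppress=True)
st=read_state();f=grab_frame("wrist");T=wfc(f,st);P=cloud(f,T);save(f,"w1.png")
knob(P,(.425,-.2));print(np.median(P[(P[...,2]<.02)&(P[...,2]>-.02)][:,2]))
go((.4254,-.2013,.055),8.2)
E
```

```text
bar n 1355 mean [ 0.4306 -0.2022] rect [ 0.4283 -0.2024] (63.93533706665039, 13.595686912536621) ang 8.915734476917777 z 0.2508192999019354
disc [ 0.437  -0.1943] 35.91781997680664 z 0.04967977089469103 off 0.011982982126365475 dir 43.06460643515315
-0.00028214712059809743
t 1.88 pos [ 0.4255 -0.2021  0.1504] psi 8.32 q6 47.8 tilt [ 0.0004 -0.0011 -1.    ] F [-0.  -0.2 -0.4] w 0.0851 gf 0.0
dp [-0.    -0.019  1.909] drz 0.12
```

View pics/w1.png

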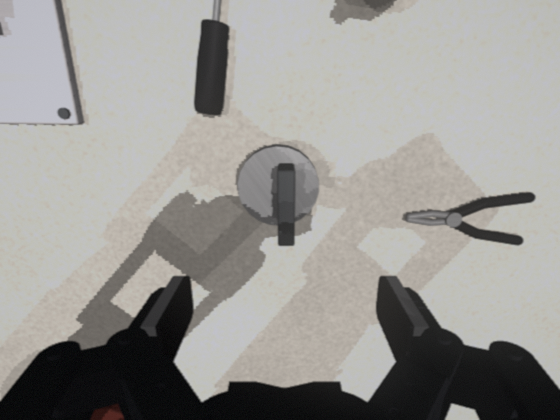

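Bar centre at (284,203), disc centre at (278,183), so the eccentricity is up and to the left (about 35° from the bar). Before grasping I look at the jig with the wrist camera, at two yaws, to remove any camera bias.

```bash
python3 go.py 0.501 0.086 0.12 8.3
```

```text
t 1.88 pos [ 0.4255 -0.2021  0.1504] psi 8.32 q6 47.8 tilt [ 4.0e-04 -1.1e-03 -1.0e+00] F [-0.  -0.2 -0.4] w 0.0851 gf 0.0
dp [ 2.328 -5.484  0.603] drz 0.02
```

{"name": "step_arm", "arguments": {
  "dp": [
    [0.4,-1,0],
    [0.8,-2,0],
    [1.25,-3,0],
    [1.7,-4,0.2],
    [2.1,-5,0.4],
    [2.33,-5.48,0.6],
    [2.33,-5.48,0.6],
    [2.33,-5.48,0.6]
  ],
  "dr": [
    [0,0,0],
    [0,0,0],
    [0,0,0],
    [0,0,0],
    [0,0,0],
    [0,0,0],
    [0,0,0],
    [0,0,0]
  ],
  "gripper": [1,1,1,1,1,1,1,1]
}}

```text
time: 2.88
position: [0.5015, 0.0849, 0.1204]
tool_rot: [0.0, 0.997, 0.072, 0.0]
force: [-0.1, -0.1, 1.0]
width: 0.0852
grasp_force: 0.0
```

```bash
cat > j.py <<'E'
from m import *
from go import go
import sys
np.set_printoptions(precision=4,suppress=True)
st=read_state();f=grab_frame("wrist");T=wfc(f,st);P=cloud(f,T)
if len(sys.argv)>1: save(f,sys.argv[1])
m=(np.hypot(P[...,0]-.501,P[...,1]-.086)<.016)&(P[...,2]>.042)&(P[...,2]<.05)
q=P[m];print(len(q),"post mean",q.mean(0),"circ",cv2.minEnclosingCircle((q[:,:2]*1000).astype(np.float32)),"z",np.median(q[:,2]))
pl=P[(abs(P[...,0]-.52)<.13)&(abs(P[...,1]-.087)<.13)&(P[...,2]>.007)&(P[...,2]<.016)][:,:2];print(cv2.minAreaRect((pl*1000).astype(np.float32)))
go((.501,.086,.12),8.3)
E
python3 j.py w2.png
```

```text
261 post mean [0.5037 0.0853 0.0441] circ ((503.41253662109375, 85.4604263305664), 7.829122543334961) z 0.044233732492798716
((522.8653564453125, 88.07894134521484), (149.86819458007812, 160.50880432128906), 7.894521236419678)
t 2.92 pos [0.5015 0.0849 0.1206] psi 8.19 q6 83.5 tilt [ 0.0008 -0.0006 -1.    ] F [-0.1  0.6 -0.3] w 0.0854 gf 0.0
dp [-0.007 -0.024  0.011] drz -0.11
```

{"name": "step_arm", "arguments": {
  "dp": [
    [0,0,0],
    [0,0,0],
    [0,0,0],
    [0,0,0],
    [0,0,0],
    [0,0,0],
    [0,0,0],
    [0,0,0],
    [0,0,0],
    [0,0,0],
    [0,0,0],
    [0,0,0]
  ],
  "dr": [
    [0,0,-10],
    [0,0,-20],
    [0,0,-30],
    [0,0,-40],
    [0,0,-50],
    [0,0,-60],
    [0,0,-70],
    [0,0,-80],
    [0,0,-90],
    [0,0,-100],
    [0,0,-110],
    [0,0,-120]
  ],
  "gripper": [1,1,1,1,1,1,1,1,1,1,1,1]
}}

```text
time: 4.42
position: [0.5014, 0.0849, 0.1207]
tool_rot: [0.001, 0.434, 0.901, 0.0]
force: [-0.5, -0.9, 0.2]
width: 0.0856
grasp_force: 0.0
```

{"name": "step_arm", "arguments": {
  "dp": [
    [0,0,0],
    [0,0,0],
    [0,0,0],
    [0,0,0]
  ],
  "dr": [
    [0,0,-10],
    [0,0,-20],
    [0,0,-20],
    [0,0,-20]
  ],
  "gripper": [1,1,1,1]
}}

```text
time: 4.92
position: [0.5012, 0.0858, 0.1204]
tool_rot: [0.0, 0.275, 0.962, 0.0]
force: [0.4, 0.1, -0.1]
width: 0.0856
grasp_force: 0.0
```

```bash
python3 j.py w3.png
```

```text
260 post mean [0.5023 0.0858 0.0442] circ ((502.89111328125, 85.73240661621094), 7.964991092681885) z 0.044348704692799334
((522.279541015625, 88.36189270019531), (148.98846435546875, 159.88380432128906), 7.921648979187012)
t 4.97 pos [0.5012 0.0861 0.1203] psi 148.15 q6 -56.3 tilt [ 0.0005 -0.0001 -1.    ] F [ 0.1  0.6 -0.3] w 0.0856 gf 0.0
dp [ 0.002 -0.003  0.006] drz 139.85
```

View pics/w2.png

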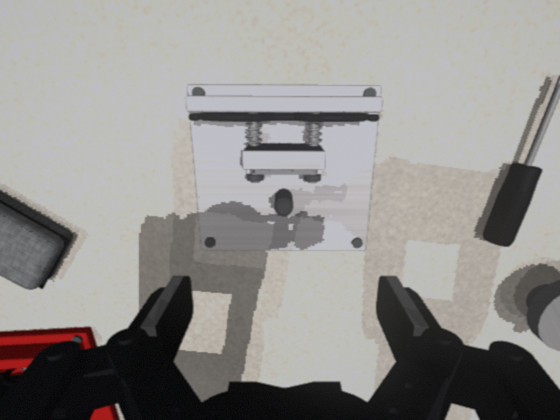

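The jig's post is at (284,202) with the jaw shoe just above it, and both looks agree: post at (0.503, 0.0856). Going back to grasp the cam.

```bash
python3 go.py 0.4283 -0.2024 0.12 8.7
```

```text
t 4.97 pos [0.5012 0.0861 0.1203] psi 148.15 q6 -56.3 tilt [ 5.e-04 -1.e-04 -1.e+00] F [ 0.1  0.6 -0.3] w 0.0856 gf 0.0
dp [-1.806 -5.67   0.006] drz 139.45
```

{"name": "step_arm", "arguments": {
  "dp": [
    [-0.2,-0.5,0],
    [-0.3,-1,0],
    [-0.5,-1.5,0],
    [-0.6,-2,0],
    [-0.8,-2.5,0],
    [-0.96,-3,0],
    [-1.1,-3.5,0],
    [-1.3,-4,0],
    [-1.4,-4.5,0],
    [-1.6,-5,0],
    [-1.75,-5.5,0],
    [-1.81,-5.67,0]
  ],
  "dr": [
    [0,0,10],
    [0,0,20],
    [0,0,30],
    [0,0,40],
    [0,0,50],
    [0,0,60],
    [0,0,70],
    [0,0,80],
    [0,0,90],
    [0,0,100],
    [0,0,110],
    [0,0,120]
  ],
  "gripper": [1,1,1,1,1,1,1,1,1,1,1,1]
}}

```text
time: 6.48
position: [0.4289, -0.2036, 0.1202]
tool_rot: [0.0, 0.971, 0.24, 0.0]
force: [-0.3, 0.5, -0.5]
width: 0.0854
grasp_force: 0.0
```

{"name": "step_arm", "arguments": {
  "dp": [
    [0,0,0],
    [0,0,0],
    [0,0,0],
    [0,0,0]
  ],
  "dr": [
    [0,0,10],
    [0,0,19.5],
    [0,0,19.5],
    [0,0,19.5]
  ],
  "gripper": [1,1,1,1]
}}

```text
time: 6.98
position: [0.4292, -0.2021, 0.12]
tool_rot: [0.0, 0.997, 0.078, 0.0]
force: [0.5, -0.5, -0.0]
width: 0.0858
grasp_force: 0.0
```

```bash
python3 - <<'E'
from m import *
from go import go
np.set_printoptions(precision=4,suppress=True)
st=read_state();f=grab_frame("wrist");T=wfc(f,st);P=cloud(f,T);P[P[...,2]>.095]=9
knob(P,(.425,-.2))
go((.4283,-.2024,.055),8.7)
E
```

```text
bar n 1671 mean [ 0.4308 -0.2024] rect [ 0.4282 -0.2029] (64.11575317382812, 13.510258674621582) ang 8.36685592055477 z 0.08151026697979816
disc [ 0.437  -0.1944] 35.91737747192383 z 0.049660951535941494 off 0.012194491661547218 dir 44.11554219393137
t 7.03 pos [ 0.4292 -0.2021  0.12  ] psi 8.91 q6 47.4 tilt [ 0.0001 -0.0001 -1.    ] F [ 0.7 -0.1  0. ] w 0.0855 gf 0.0
dp [-0.019  0.004  1.301] drz 0.21
```

{"name": "step_arm", "arguments": {
  "dp": [
    [-0.02,0.01,0.5],
    [-0.02,0.01,1.0],
    [-0.02,0.01,1.28],
    [-0.02,0.01,1.28],
    [-0.02,0.01,1.28],
    [-0.02,0.01,1.28],
    [-0.02,0.01,1.28],
    [-0.02,0.01,1.28],
    [-0.02,0.01,1.28],
    [-0.02,0.01,1.28]
  ],
  "dr": [
    [0,0,0],
    [0,0,0],
    [0,0,0.3],
    [0,0,0.3],
    [0,0,0.3],
    [0,0,0.3],
    [0,0,0.3],
    [0,0,0.3],
    [0,0,0.3],
    [0,0,0.3]
  ],
  "gripper": [1,1,1,1,0,0,0,0,0,0],
  "squeeze": 50
}}

```text
time: 8.28
position: [0.4282, -0.2027, 0.056]
tool_rot: [-0.0, 0.997, 0.074, -0.0]
force: [0.5, 0.4, 0.4]
width: 0.0002
grasp_force: 0.0
```

```bash
python3 - <<'E'
from m import *
from go import go
np.set_printoptions(precision=4,suppress=True)
st=read_state();f=grab_frame("wrist");T=wfc(f,st);save(f,"w4.png")
go((.4283,-.2024,.055),8.7)
f=grab_frame("top");P=cloud(f,wfc(f));save(f,"t4.png",(300,170,420,290),4)
g=grab_frame("side");save(g,"s4.png",(200,120,340,225),5)
E
```

```text
t 8.32 pos [ 0.4282 -0.2027  0.056 ] psi 8.53 q6 47.6 tilt [-0.0001  0.0001 -1.    ] F [0.5 0.5 1.2] w -0.0001 gf 0.0
dp [ 0.002 -0.005  0.02 ] drz -0.17
```

View pics/w4.png

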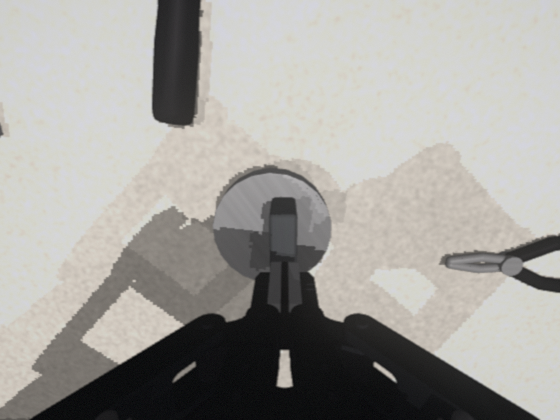

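View pics/s4.png

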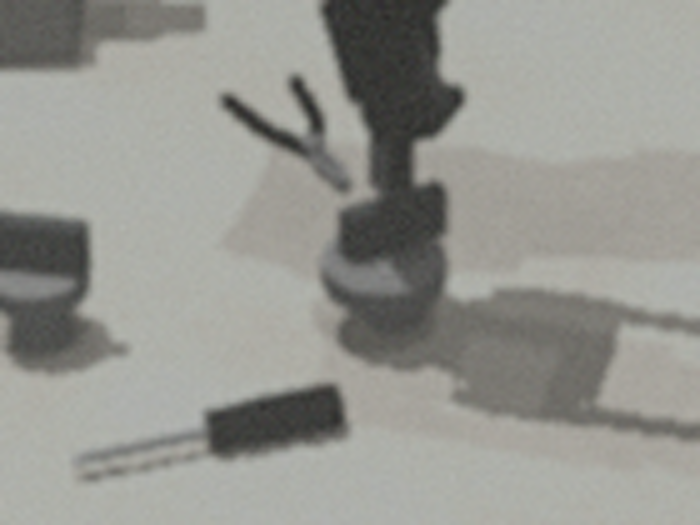

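The wrist view shows the bar's visible top at (285,230) and the fingers shut at about (285,280). The side view shows the fingertips at or above the bar. The fingers seem to have closed without gripping, so I check with depth.

```bash
python3 - <<'E'
from m import *
np.set_printoptions(precision=4,suppress=True)
st=read_state();f=grab_frame("wrist");T=wfc(f,st);P=cloud(f,T)
for v in range(190,345,10): print(v,P[v,278],P[v,262],P[v,285])
g=grab_frame("side");Q=cloud(g,wfc(g))
for v in range(145,172,2): print(v,Q[v,278],Q[v,284])
E
```

```text
190 [ 0.4624 -0.1945  0.0494] [ 0.4614 -0.1854  0.0506] [ 0.4632 -0.1984  0.0499]
200 [ 0.4589 -0.1951  0.0573] [ 0.4553 -0.1861  0.0502] [ 0.4595 -0.199   0.0575]
210 [ 0.4587 -0.1955  0.0742] [ 0.4488 -0.1868  0.0489] [ 0.4594 -0.199   0.0748]
220 [ 0.4559 -0.196   0.0811] [ 0.4428 -0.1876  0.0497] [ 0.4565 -0.1994  0.0812]
230 [ 0.4508 -0.1967  0.0815] [ 0.4366 -0.1885  0.0501] [ 0.4513 -0.2002  0.0815]
240 [ 0.4457 -0.1975  0.082 ] [ 0.4299 -0.1893  0.0495] [ 0.4465 -0.2009  0.0828]
250 [ 0.4403 -0.1983  0.0821] [ 0.4235 -0.1901  0.0502] [ 0.4408 -0.2018  0.0822]
260 [ 0.4339 -0.1991  0.0805] [ 0.416  -0.191   0.0489] [ 0.435  -0.2026  0.0817]
270 [ 0.4394 -0.1987  0.1009] [ 0.4095 -0.1919  0.0498] [ 0.4402 -0.2018  0.1015]
280 [ 0.4382 -0.199   0.1074] [ 0.4345 -0.1922  0.1029] [ 0.4394 -0.2019  0.1086]
290 [ 0.4385 -0.1992  0.1157] [ 0.4344 -0.1928  0.1107] [ 0.44   -0.2018  0.1174]
300 [ 0.4396 -0.1992  0.1242] [ 0.4345 -0.1932  0.1182] [ 0.4391 -0.202   0.123 ]
310 [ 0.4404 -0.1992  0.1316] [ 0.4402 -0.1935  0.1325] [ 0.4365 -0.2023  0.1257]
320 [ 0.4404 -0.1993  0.1372] [ 0.
[... 295 characters left out ...]
3] [ 0.4189 -0.1762  0.1362]
149 [ 0.4315 -0.189   0.1249] [ 0.3528 -0.3582  0.0047]
151 [ 0.4309 -0.191   0.1171] [ 0.3555 -0.3506  0.0026]
153 [ 0.4319 -0.1882  0.1126] [ 0.3597 -0.3392  0.0031]
155 [ 0.431  -0.1908  0.1042] [ 0.3621 -0.3325  0.0005]
157 [ 0.4299 -0.1943  0.0952] [ 0.4073 -0.2081  0.0814]
159 [ 0.4264 -0.2043  0.0814] [ 0.4106 -0.199   0.0812]
161 [ 0.4293 -0.1961  0.0807] [ 0.4118 -0.1957  0.0768]
163 [ 0.4271 -0.2027  0.0692] [ 0.411  -0.198   0.0685]
165 [ 0.4293 -0.1965  0.067 ] [ 0.4112 -0.1973  0.0622]
167 [ 0.4302 -0.1941  0.062 ] [ 0.4094 -0.2023  0.0517]
169 [ 0.4303 -0.194   0.0552] [ 0.4117 -0.1958  0.0496]
171 [ 0.4289 -0.1982  0.0453] [ 0.4151 -0.1864  0.0498]
```

Depth puts the shut fingertips about 40 mm higher than the reported TCP, at z ≈ 0.097, so they closed above the bar (top at 0.082). The horizontal position is right. I open, go down further and close again.

```bash
python3 -c "
from station import robot
print(robot.grasp_offset,[a for a in dir(robot) if a[0]!='_'])"
```

```text
0.0187 ['MotionError', 'grasp_offset']
```

{"name": "step_arm", "arguments": {
  "dp": [
    [0,0,0],
    [0,0,0],
    [0,0,0],
    [0,0,0],
    [0,0,0],
    [0,0,0.3],
    [0,0,0.5],
    [0,0,0.7],
    [0,0,0.7]
  ],
  "dr": [
    [0,0,0],
    [0,0,0],
    [0,0,0],
    [0,0,0],
    [0,0,0],
    [0,0,0],
    [0,0,0],
    [0,0,0],
    [0,0,0]
  ],
  "gripper": [1,1,1,1,1,1,1,1,1]
}}

```text
time: 9.65
position: [0.4271, -0.2019, 0.0195]
tool_rot: [-0.001, 0.997, 0.074, -0.001]
force: [-0.0, 0.4, -0.0]
width: 0.0855
grasp_force: 0.0
```

{"name": "step_arm", "arguments": {
  "dp": [
    [0,0,0],
    [0,0,0],
    [0,0,0],
    [0,0,0],
    [0,0,0],
    [0,0,0]
  ],
  "dr": [
    [0,0,0],
    [0,0,0],
    [0,0,0],
    [0,0,0],
    [0,0,0],
    [0,0,0]
  ],
  "gripper": [0,0,0,0,0,0],
  "squeeze": 50
}}

```text
time: 10.4
position: [0.4285, -0.2028, 0.0213]
tool_rot: [0.0, 0.997, 0.074, 0.0]
force: [0.2, 1.0, 2.9]
width: 0.0132
grasp_force: 51.7
```

Gripped (13.2 mm, 52 N). Lifting.

{"name": "step_arm", "arguments": {
  "dp": [
    [0,0,-0.3],
    [0,0,-0.9],
    [0,0,-1.6],
    [0,0,-1.8],
    [0,0,-1.8]
  ],
  "dr": [
    [0,0,0],
    [0,0,0],
    [0,0,0],
    [0,0,0],
    [0,0,0]
  ],
  "gripper": [0,0,0,0,0]
}}

```text
time: 11.02
position: [0.4283, -0.2028, 0.1112]
tool_rot: [0.0, 0.997, 0.074, 0.0]
force: [0.1, -0.6, -4.3]
width: 0.0131
grasp_force: 50.8
```

```bash
python3 go.py 0.503 0.0856 0.11 152.5
```

```text
t 11.03 pos [ 0.4283 -0.2028  0.1112] psi 8.53 q6 47.6 tilt [ 8.e-04 -6.e-04 -1.e+00] F [ 0.1 -0.6 -4.3] w 0.0131 gf 50.8
dp [ 2.332 -5.483  0.022] drz -143.97
```

{"name": "step_arm", "arguments": {
  "dp": [
    [0.2,-0.5,0],
    [0.4,-1,0],
    [0.6,-1.5,0],
    [0.85,-2,0],
    [1.05,-2.5,0],
    [1.3,-3,0],
    [1.5,-3.5,0],
    [1.7,-4,0],
    [1.9,-4.5,0],
    [2.1,-5,0],
    [2.33,-5.48,0],
    [2.33,-5.48,0]
  ],
  "dr": [
    [0,0,-10],
    [0,0,-20],
    [0,0,-30],
    [0,0,-40],
    [0,0,-50],
    [0,0,-60],
    [0,0,-70],
    [0,0,-80],
    [0,0,-90],
    [0,0,-100],
    [0,0,-110],
    [0,0,-120]
  ],
  "gripper": [0,0,0,0,0,0,0,0,0,0,0,0]
}}

```text
time: 12.52
position: [0.5013, 0.0871, 0.1085]
tool_rot: [-0.002, 0.431, 0.903, -0.001]
force: [0.8, -0.2, -3.5]
width: 0.0131
grasp_force: 50.8
```

{"name": "step_arm", "arguments": {
  "dp": [
    [0,0,0],
    [0,0,0],
    [0,0,0],
    [0,0,0],
    [0,0,0]
  ],
  "dr": [
    [0,0,-10],
    [0,0,-20],
    [0,0,-24],
    [0,0,-24],
    [0,0,-24]
  ],
  "gripper": [0,0,0,0,0]
}}

```text
time: 13.15
position: [0.5018, 0.0855, 0.1097]
tool_rot: [-0.001, 0.238, 0.971, -0.0]
force: [-0.3, -0.3, -4.1]
width: 0.0133
grasp_force: 50.8
```

```bash
python3 - <<'E'
from m import *
from go import go
np.set_printoptions(precision=4,suppress=True)
st=read_state();f=grab_frame("wrist");T=wfc(f,st);P=cloud(f,T);save(f,"w5.png")
knob(P,(.503,.0856),0.089,0.055)
f=grab_frame("top");P=cloud(f,wfc(f));knob(P,(.503,.0856),0.089,.055)
go((.503,.0856,.0325),152.5)
E
```

```text
bar n 6364 mean [0.4977 0.0872] rect [0.5026 0.0871] (38.305030822753906, 63.18673324584961) ang 152.46604625519163 z 0.20772468374293307
disc [0.4908 0.0832] 36.00535583496094 z 0.13820258873092106 off 0.012511858814408956 dir -161.6934974637201
bar n 43 mean [0.4785 0.0946] rect [0.4782 0.0875] (13.560589790344238, 34.64971923828125) ang 108.80959036436282 z 0.47702921682828825
disc [0.4826 0.0894] 30.89737319946289 z 0.13780266889553983 off 0.004814872928210445 dir 23.51548894172831
t 13.25 pos [0.5024 0.0855 0.1103] psi 152.49 q6 -60.7 tilt [-0.0012 -0.     -1.    ] F [-1.  -0.3 -3.9] w 0.0131 gf 50.8
dp [-0.012  0.008  1.557] drz -0.01
```

View pics/w5.png

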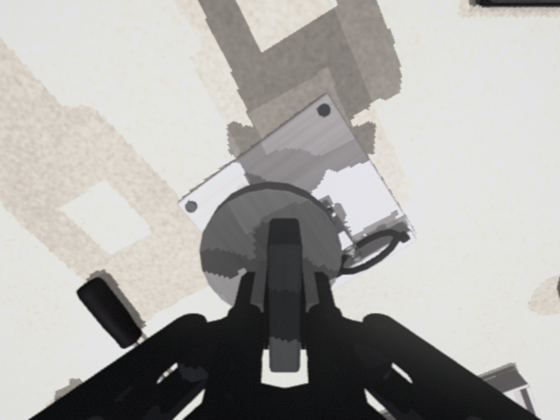

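The cam hangs centred over the post, with its disc centre at (0.4908, 0.0832), so the high side faces away from the jaw. The bore axis is within 1 mm of the post. Lowering in stages.

{"name": "step_arm", "arguments": {
  "dp": [
    [0,0,0.3],
    [0,0.01,0.6],
    [0,0.01,0.8],
    [0,0.01,0.9],
    [0,0.01,1.0],
    [0,0.01,1.05],
    [0,0.01,1.05]
  ],
  "dr": [
    [0,0,0],
    [0,0,0],
    [0,0,0],
    [0,0,0],
    [0,0,0],
    [0,0,0],
    [0,0,0]
  ],
  "gripper": [0,0,0,0,0,0,0]
}}

```text
time: 14.12
position: [0.5031, 0.086, 0.0585]
tool_rot: [0.0, 0.237, 0.971, -0.0]
force: [0.3, 0.1, -5.0]
width: 0.0132
grasp_force: 50.7
```

{"name": "step_arm", "arguments": {
  "dp": [
    [0,0,0.1],
    [0,0,0.2],
    [0,0,0.3],
    [0,0,0.4],
    [0,0,0.47],
    [0,0,0.5],
    [0,0,0.5]
  ],
  "dr": [
    [0,0,0],
    [0,0,0],
    [0,0,0],
    [0,0,0],
    [0,0,0],
    [0,0,0],
    [0,0,0]
  ],
  "gripper": [0,0,0,0,0,0,0]
}}

```text
time: 15.0
position: [0.5032, 0.086, 0.0336]
tool_rot: [0.0, 0.237, 0.971, 0.0]
force: [-0.5, -0.3, -3.4]
width: 0.0133
grasp_force: 50.8
```

{"name": "step_arm", "arguments": {
  "dp": [
    [0,0,0.02],
    [0,0,0.02],
    [0,0,0.02],
    [0,0,0.02],
    [0,0,0.02],
    [0,0,0.02],
    [0,0,0.02]
  ],
  "dr": [
    [0,0,0],
    [0,0,0],
    [0,0,0],
    [0,0,0],
    [0,0,0],
    [0,0,0],
    [0,0,0]
  ],
  "gripper": [0,0.6,0.6,0.6,0.6,0.6,0.6]
}}

```text
time: 15.88
position: [0.5031, 0.086, 0.0325]
tool_rot: [-0.0, 0.237, 0.971, 0.0]
force: [-0.2, 0.3, 0.8]
width: 0.0512
grasp_force: 0.0
```

```bash
cat > c.py <<'E'
from m import *
from go import go
import sys
np.set_printoptions(precision=4,suppress=True)
st=read_state();f=grab_frame("wrist");T=wfc(f,st);P=cloud(f,T)
if len(sys.argv)>1: save(f,sys.argv[1])
P[P[...,2]>.099]=9
knob(P,(.503,.0856),0.012,0.055)
p=P-np.array([.503,.0857,0]);a=np.radians(7.9)
X=p[...,0]*np.cos(a)+p[...,1]*np.sin(a);Y=-p[...,0]*np.sin(a)+p[...,1]*np.cos(a)
m=(abs(Y)<.025)&(X>.02)&(X<.075)&(P[...,2]>.051)&(P[...,2]<.0575)
print("jaw-top X",m.sum(),np.percentile(X[m],[1,5,50,95,99]) if m.any() else "")
go((.503,.0856,.0325),152.5)
E
python3 c.py w6.png
```

```text
bar n 6406 mean [0.4991 0.0874] rect [0.5004 0.0883] (59.32261276245117, 60.45181655883789) ang 62.80693033713153 z 0.09361572259138323
disc [0.504  0.0803] 48.23817825317383 z 0.061812310149460564 off 0.008836011766811801 dir -65.93172478885037
jaw-top X 1273 [0.0298 0.0321 0.0391 0.0694 0.0716]
t 15.93 pos [0.5031 0.086  0.0325] psi 152.53 q6 -60.7 tilt [-0.  0. -1.] F [ 0.9 -0.2 -0.2] w 0.0512 gf 0.0
dp [-0.002 -0.007 -0.001] drz 0.03
```

Released and fully down: the disc top is at 0.062 and the jaw face at about 30 mm. Regrasping and turning by −180°.

{"name": "step_arm", "arguments": {
  "dp": [
    [0,0,0],
    [0,0,0],
    [0,0,0],
    [0,0,0],
    [0,0,0],
    [0,0,0],
    [0,0,0],
    [0,0,0],
    [0,0,0],
    [0,0,0],
    [0,0,0],
    [0,0,0]
  ],
  "dr": [
    [0,0,0],
    [0,0,0],
    [0,0,0],
    [0,0,0],
    [0,0,0],
    [0,0,7],
    [0,0,14],
    [0,0,21],
    [0,0,28],
    [0,0,35],
    [0,0,42],
    [0,0,50]
  ],
  "gripper": [0,0,0,0,0,0,0,0,0,0,0,0],
  "squeeze": 60
}}

```text
time: 17.42
position: [0.5032, 0.0862, 0.0326]
tool_rot: [-0.0, 0.627, 0.779, 0.0]
force: [-2.2, 2.1, 3.0]
width: 0.0129
grasp_force: 59.8
```

{"name": "step_arm", "arguments": {
  "dp": [
    [0,0,0],
    [0,0,0],
    [0,0,0],
    [0,0,0],
    [0,0,0],
    [0,0,0],
    [0,0,0],
    [0,0,0],
    [0,0,0],
    [0,0,0],
    [0,0,0],
    [0,0,0]
  ],
  "dr": [
    [0,0,7],
    [0,0,14],
    [0,0,21],
    [0,0,28],
    [0,0,35],
    [0,0,42],
    [0,0,49],
    [0,0,56],
    [0,0,63],
    [0,0,70],
    [0,0,77],
    [0,0,84]
  ],
  "gripper": [0,0,0,0,0,0,0,0,0,0,0,0]
}}

```text
time: 18.92
position: [0.5024, 0.0871, 0.0327]
tool_rot: [-0.001, 0.987, 0.159, -0.0]
force: [-2.6, 2.8, 3.5]
width: 0.0133
grasp_force: 59.9
```

{"name": "step_arm", "arguments": {
  "dp": [
    [0,0,0],
    [0,0,0],
    [0,0,0],
    [0,0,0],
    [0,0,0],
    [0,0,0],
    [0,0,0],
    [0,0,0],
    [0,0,0]
  ],
  "dr": [
    [0,0,7],
    [0,0,14],
    [0,0,21],
    [0,0,28],
    [0,0,35],
    [0,0,42],
    [0,0,46],
    [0,0,46],
    [0,0,46]
  ],
  "gripper": [0,0,0,0,0,0,0,0,0]
}}

```text
time: 20.05
position: [0.5024, 0.0863, 0.0326]
tool_rot: [-0.0, 0.971, -0.237, -0.001]
force: [-3.6, 0.9, 4.3]
width: 0.0131
grasp_force: 60.1
```

```bash
python3 c.py w7.png
```

```text
bar n 5636 mean [0.5072 0.0833] rect [0.5024 0.0834] (38.00811004638672, 63.161197662353516) ang 152.446143876711 z 0.09353390736746021
disc [0.5186 0.0874] 39.6198844909668 z 0.06171587426240355 off 0.01670075293531944 dir 13.899502608425454
jaw-top X 3978 [0.0399 0.0468 0.0586 0.0703 0.0724]
t 20.1 pos [0.5024 0.0863 0.0326] psi -27.44 q6 119.2 tilt [-0.0016  0.0008 -1.    ] F [-4.5  1.3  4.9] w 0.0131 gf 60.1
dp [0.017 0.007 0.003] drz -179.94
```

View pics/w7.png

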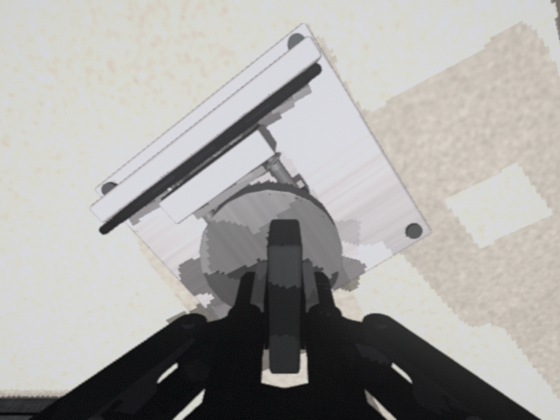

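The jaw now sits against the disc's rim at about (235,185), pushed in towards the fence. Releasing and lifting away.

{"name": "step_arm", "arguments": {
  "dp": [
    [0,0,0],
    [0,0,0],
    [0,0,0],
    [0,0,0],
    [0,0,0],
    [0,0,-0.4],
    [0,0,-0.9],
    [0,0,-1.4],
    [0,0,-1.9],
    [0,0,-2],
    [0,0,-2]
  ],
  "dr": [
    [0,0,0],
    [0,0,0],
    [0,0,0],
    [0,0,0],
    [0,0,0],
    [0,0,0],
    [0,0,0],
    [0,0,0],
    [0,0,0],
    [0,0,0],
    [0,0,0]
  ],
  "gripper": [0.6,0.6,0.6,0.6,0.6,0.6,0.6,0.6,0.6,0.6,0.6]
}}

```text
time: 21.48
position: [0.503, 0.086, 0.1323]
tool_rot: [-0.0, 0.971, -0.237, 0.0]
force: [-0.4, 0.2, 0.1]
width: 0.0511
grasp_force: 0.0
```

```bash
cat >> c.py <<'E'
from scipy.optimize import least_squares
# disc fit: rim pixels of disc+bar mask against 36 mm circle
d=P[(np.hypot(X,Y)<.052)&(P[...,2]>.058)&(P[...,2]<.066)&(X<.049)]
h=cv2.convexHull((d[:,:2]*1000).astype(np.float32))[:,0]
r=least_squares(lambda c:np.hypot(h[:,0]-c[0],h[:,1]-c[1])-36,[510,86],loss="soft_l1")
v=r.x/1e3-np.array([.503,.0857]);print("disc",r.x,"res",np.abs(r.fun).mean(),"off",np.hypot(*v),"dir",np.degrees(np.arctan2(v[1],v[0])))
q=m&(abs(Y)<.02)&(X<.062);print("jaw z>.051 hist",np.histogram(X[q],np.arange(.03,.064,.002)))
E
python3 c.py w8.png
```

```text
bar n 1683 mean [0.5043 0.0845] rect [0.5017 0.0859] (14.051843643188477, 64.41502380371094) ang 152.5621141669656 z 0.09362598266388011
disc [0.5178 0.0874] 40.01777267456055 z 0.06180694902992692 off 0.016125707935713208 dir 5.605909907607164
jaw-top X 1583 [0.0421 0.0475 0.0584 0.0706 0.0727]
t 21.52 pos [0.5024 0.0859 0.1315] psi -27.47 q6 119.3 tilt [-0.0015 -0.0001 -1.    ] F [-0.9 -0.7  0.6] w 0.051 gf 0.0
dp [ 0.017 -0.001  1.98 ] drz -179.97
disc [513.4991  87.3713] res 0.2809223418571712 off 0.010631317484343277 dir 9.044862425664721
jaw z>.051 hist (array([  0,   0,   0,   0,   0,   6,   9,  17,  49,  53,  83, 136, 132,
       134, 134, 134]), array([0.03 , 0.032, 0.034, 0.036, 0.038, 0.04 , 0.042, 0.044, 0.046,
       0.048, 0.05 , 0.052, 0.054, 0.056, 0.058, 0.06 , 0.062]))
```

View pics/w8.png

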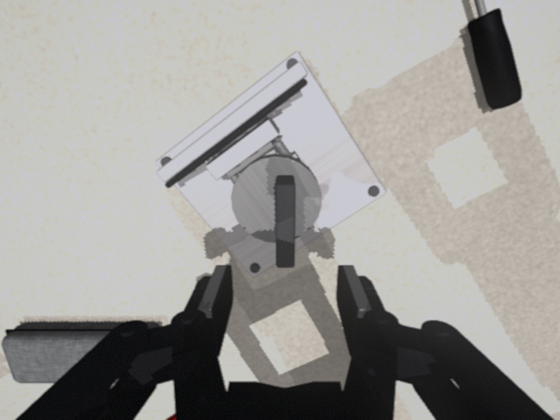

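The cam is fully down (disc top at 0.062). Its high point lies at 9°, against 7.9° for the jaw direction, and the gripper is clear. Handing in.

```bash
python3 -c "
from station import job
print(job.hand_in())"
```

```text
the job is handed in; nothing more can be done
None
```

The job is handed in: the cam is fully down on the post with its high point within about 1° of the jaw direction, the jaw is pushed in (I estimate about 46–47 mm from the post), the gripper is clear, and no other item was touched.

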